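# Find the socket for the press's clamp nut

### The job

The hand press in the leather workshop has been re-bedded and its clamp nut, the brass hex nut on the red pad, may be any of three sizes: try the sockets from the board on it until you find the one that fits, which is the smallest that goes all the way down over the nut. Stand any socket that does not fit back upright on the wooden board, and finish with the right socket fully down on the nut and still held in the gripper: do not let go of it. Don't knock a socket over and leave the other things on the bench where they are.

Things in the scene. Friction and masses are not known exactly. Their poses are not given: they have to be found in the camera images.
- clamp_seat (a point): Point at the centre of the top of the red pad, 45 mm above the table, on the low grey bed of the hand press, where the clamp nut sits and where a seated socket's underside comes to rest. x and y axes along the bed (120 mm in x, 270 mm in y, 40 mm high). The pad is 54 mm in diameter. The press's upright column, 200 mm or more high, begins 105 mm from this point along the bed's +y; the bed ends 40 mm from it along -y.
- nut_1: One of three brass hex nuts 18 mm tall, with a small chamfer at the top, all fixed. One of the three is on the red pad of the press (the one at point clamp_seat), the other two are spares on a wooden block. They are 17, 24 and 30 mm across flats, one each; which name has which size is not told. Origin at the centre of the underside, z up, two corners lie on x.
- nut_2: One of three brass hex nuts 18 mm tall, with a small chamfer at the top, all fixed. One of the three is on the red pad of the press (the one at point clamp_seat), the other two are spares on a wooden block. They are 17, 24 and 30 mm across flats, one each; which name has which size is not told. Origin at the centre of the underside, z up, two corners lie on x.
- nut_3: One of three brass hex nuts 18 mm tall, with a small chamfer at the top, all fixed. One of the three is on the red pad of the press (the one at point clamp_seat), the other two are spares on a wooden block. They are 17, 24 and 30 mm across flats, one each; which name has which size is not told. Origin at the centre of the underside, z up, two corners lie on x.
- socket_small: The smallest of three steel sockets with a hexagonal bore, standing bore down on the wooden board at the start. Round barrel 28 mm outside diameter and 40 mm high, with a darker square drive adapter on top, 20 x 20 mm and 45 mm tall, so 85 mm overall. Origin at the centre of the underside (mouth of the bore); z up; x and y are square to the adapter's faces; two corners of the bore lie on x. The bore is 26 mm deep and 3 mm wider across flats than the nut it belongs to.
- socket_medium: The middle one of three steel sockets with a hexagonal bore, standing bore down on the wooden board at the start. Round barrel 36 mm outside diameter and 40 mm high, with a darker square drive adapter on top, 20 x 20 mm and 45 mm tall, so 85 mm overall. Origin at the centre of the underside (mouth of the bore); z up; x and y are square to the adapter's faces; two corners of the bore lie on x. The bore is 26 mm deep and 3 mm wider across flats than the nut it belongs to.
- socket_large: The largest of three steel sockets with a hexagonal bore, standing bore down on the wooden board at the start. Round barrel 44 mm outside diameter and 40 mm high, with a darker square drive adapter on top, 20 x 20 mm and 45 mm tall, so 85 mm overall. Origin at the centre of the underside (mouth of the bore); z up; x and y are square to the adapter's faces; two corners of the bore lie on x. The bore is 26 mm deep and 3 mm wider across flats than the nut it belongs to.
- socket_board: Flat dark wooden board 110 (x) x 270 (y) x 18 mm, fixed, on which the sockets stand about 80 mm apart along its y; origin under its centre, top 18 mm above it.
- spool: Bystander, loose: blue thread spool, 44 mm diameter, 50 mm high, standing; origin under its centre.
- jar: Bystander, loose: small amber jar with a steel cap, 54 mm diameter, 60 mm high, standing; origin under its centre.
- glue: Bystander, loose: white bottle with a red cap, 52 mm diameter, 130 mm high, standing; origin under its centre.
- mallet: Bystander, loose: wooden mallet lying flat, handle along its own x.
- awl: Bystander, loose: awl with a wooden handle lying flat along its own x.
- cup: Bystander, loose: blue ceramic cup, 72 mm diameter, 85 mm high, standing; origin under its centre.
- punch_block: Bystander, loose: light wooden block 50 x 90 x 30 mm; origin under its centre.
Mind the look-alikes: they are no part of the job. What is shaped like the socket_large but green is not meant.

How it is judged:
By the outcome, as a careful person would: the job done as asked, in the order asked, and still so for the second after the job is handed in, while the arm keeps its last pose, push and grip.
It also fails if it takes over 72 s, if anything falls off the work surface, if the arm or the gripper's body presses on something with over 40 N, if the wrist force passes 120 N, or if a joint passes its speed limit or range.

### The arm

A 6-joint arm with a two-finger parallel gripper is mounted at the origin on the work surface. World frame = base frame: x ahead of the robot, y to its left, z up, the work surface at z = 0. Lengths are in m, angles in rad, forces in N, time in s.
With the tool pointing down it reaches from about 0.375 to 0.75 m from the base axis. Payload 9 kg.
Tool frame: the origin (TCP) lies where the fingers leave the gripper's body, on its centre line; the fingertips stand 73 mm ahead of it and the grasp point (between the pads) lies 54 mm ahead of it; z points along the fingers, y is the direction in which the jaws open and shut (so a half turn about z gives the same grasp; the last joint's range is limited). The gripper opens to 85 mm and grips with 20 to 120 N. Pads are 22 mm wide; open, the fingers measure 114 mm over their backs; the gripper's body (76 mm by 85 mm) begins 54 mm behind the grasp point. The pads swing forward as they close: fully open they stand 13 mm farther back than shut.
Start: joints at [0.958, 0.104, 0.097, 1.564, 0, 1.353], TCP at [0.231, 0.554, 0.304] pointing down, gripper open.
Joint ranges: [-2.99, 2.99], [-0.84, 1.86], [-1.1, 1.16], [-1.84, 2.11], [-1.51, 1.56], [-3.14, 3.14]. Speed limits (rad/s): [2.22, 2.22, 2.57, 3.14, 3.14, 3.14].

### API

Orientations are given as a 3x3 rotation matrix whose columns are the frame's x, y, z axes.
In Python, from workcell import get_state, grab_frame, camera_model, close_job gives the robot as it stands.
- The arm moves only by the shell command python3 -m pendant 'ROWS' [FORCE]. ROWS is JSON, one flat list of numbers, 5 for each row, row after row: the shift along the tool's x, y, z in mm, then the turn about the tool's z in degrees, then the opening, from 0 (shut) to 1 (fully open). A call has 1 to 12 rows; each row is the pose to reach, as a shift and turn from the pose commanded when the call began, along the tool's axes at that moment; what a row does not reach only later rows make up. A row lasts 1/10 s, in which the tool goes at most 50 mm and 8.59 degrees, less where a joint would pass 70% of its speed; a pose out of reach is approached as far as the arm can. A call with a gripper value outside its range is refused whole. The fingers move at their own pace and stop on an object; FORCE is the grip in N (left out, the last holds). Time passes only in rows, so rows that repeat a pose let the fingers close. It gives the time, the measured TCP pose, the force and the opening at its end, in the units of the state.
- get_state(): the state, without advancing time (a new reading comes with each control period).
- grab_frame(name): name is "side" or "top"; returns the picture (420x560x3 uint8, red, green, blue); there is no depth.
- camera_model(name): a dict with "camera_matrix" (3x3 intrinsics, pixels), "xyz" and "attitude" of the camera in the world. Camera axes: x right, y up, looking along -z (the intrinsics and any distortion apply to the point x, -y, -z); pixel columns grow to the right and rows downward; lengths in m; the calibration is good to about 2 mm. A picture is of the moment at which its call begins. camera_model takes no time and is no camera call.
- close_job(): hands the job in, once; it reports no verdict.
The state is a dict: "t": time; "q": joint angles; "qd": joint speeds; "effort": joint torques, N m; "tcp_pos": TCP position; "eef_rot": TCP orientation; "contact_force": force on the tool from outside, world axes, zero at the start; "ft_torque": the same for the moment, N m; "grip_width": opening from 0.0 (shut) to 1.0 (fully open).
Only numpy, scipy, OpenCV 4.12 (cv2) and the standard library are available. Lean on these libraries where they do the work, as an engineer would, in place of code of your own. Each camera call takes 0.05 s, during which the arm holds its last target.

## Working session

There is one attempt and no reset: what is moved stays moved. The work goes in short steps, Python scripts to look and compute and a shell command to move; the robot and the scene stay as the last step left them, time stands still between calls to the robot, and variables do not carry over. Pictures are saved under pics/ and viewed, and the job is handed in when it is done.

```bash
ls; mkdir -p pics; python3 - <<'E'
from workcell import *
import cv2
print(get_state())
for n in("side","top"):
    print(n,camera_model(n)); cv2.imwrite(f"pics/{n}0.png",cv2.cvtColor(grab_frame(n),cv2.COLOR_RGB2BGR))
E
```

```text
pics
{'t': 0.0, 'q': array([9.58334932e-01, 1.04690300e-01, 9.64807204e-02, 1.56389078e+00,
       1.38022755e-05, 1.35310333e+00]), 'qd': array([-1.61556993e-03,  1.46596260e-03,  2.20676418e-03,  8.97986879e-05,
        1.30514944e-03, -1.15452314e-04]), 'effort': array([ 2.89429299e-03, -5.56924653e+01,  5.03654444e+01,  1.69388886e-02,
       -1.57574241e-04, -2.11282861e-05]), 'tcp_pos': array([0.23060525, 0.55366478, 0.30313383]), 'eef_rot': array([[-9.23085548e-01,  3.84593931e-01, -7.60960874e-04],
       [ 3.84594571e-01,  9.23084988e-01, -1.05907237e-03],
       [ 2.95118753e-04, -1.27027582e-03, -9.99999150e-01]]), 'contact_force': array([0.8347212 , 0.1373055 , 0.08841187]), 'ft_torque': array([-0.01274603, -0.04577262,  0.02998127]), 'grip_width': 1.000631777935987}
side {'camera_matrix': array([[424.5108018 ,   0.        , 283.2772539 ],
       [  0.        , 424.5108018 , 209.81732225],
       [  0.        ,   0.        ,   1.        ]]), 'xyz': array([ 0.08475921, -0.76723791,  0.81822715]), 'attitude': array([[ 0.85009776,  0.33610547, -0.40542188],
       [-0.52660949,  0.5484283 , -0.6495451 ],
       [ 0.00402917,  0.76567585,  0.643214  ]])}
top {'camera_matrix': array([[388.32241118,   0.        , 276.10837722],
       [  0.        , 388.32241118, 209.14189993],
       [  0.        ,   0.        ,   1.        ]]), 'xyz': array([0.39543989, 0.00322422, 1.29435929]), 'attitude': array([[ 0.01432069,  0.99255996, -0.12091174],
       [-0.99986894,  0.01330198, -0.00922821],
       [-0.00755119,  0.12102805,  0.99262037]])}
```

View pics/side0.png

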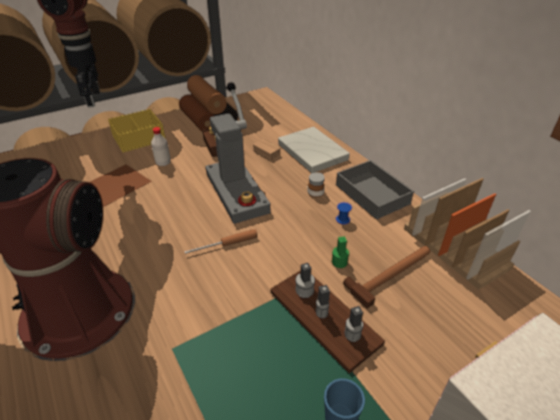

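View pics/top0.png

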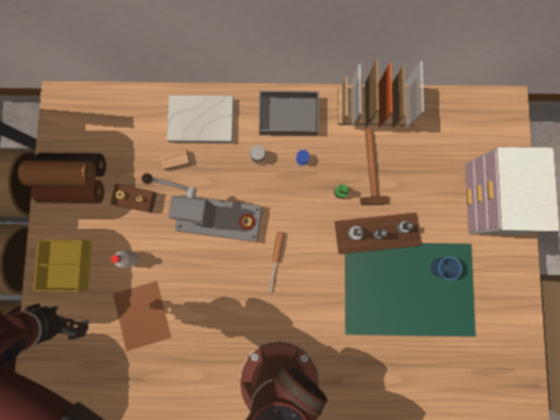

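The top view (up is +x, left is +y) shows the nut on the red pad at about (246,220), the sockets at about (357,232), (381,233) and (405,227), and the green decoy at (342,191). I'll enlarge these areas.

```bash
python3 - <<'E'
import cv2,numpy as np
a=cv2.imread("pics/top0.png");b=cv2.imread("pics/side0.png")
def c(im,x,y,w,h,s): return cv2.resize(im[y:y+h,x:x+w],None,fx=s,fy=s,interpolation=cv2.INTER_CUBIC)
cv2.imwrite("pics/c1.png",c(a,325,175,100,75,8))
cv2.imwrite("pics/c2.png",c(a,165,180,100,75,8))
cv2.imwrite("pics/c3.png",c(b,265,240,130,120,5))
cv2.imwrite("pics/c4.png",c(b,200,100,100,120,5))
cv2.imwrite("pics/c5.png",c(a,105,175,60,45,8))
E
```

```text
(no output)
```

View pics/c1.png

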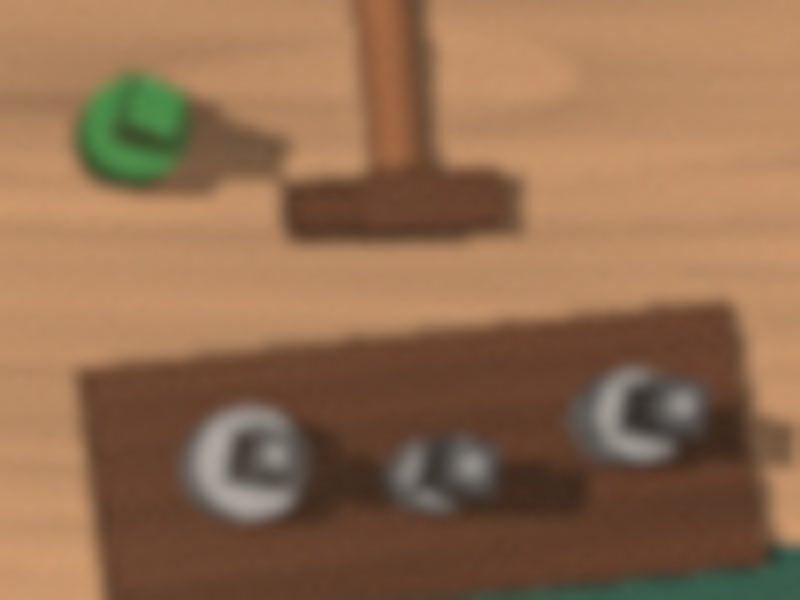

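View pics/c2.png

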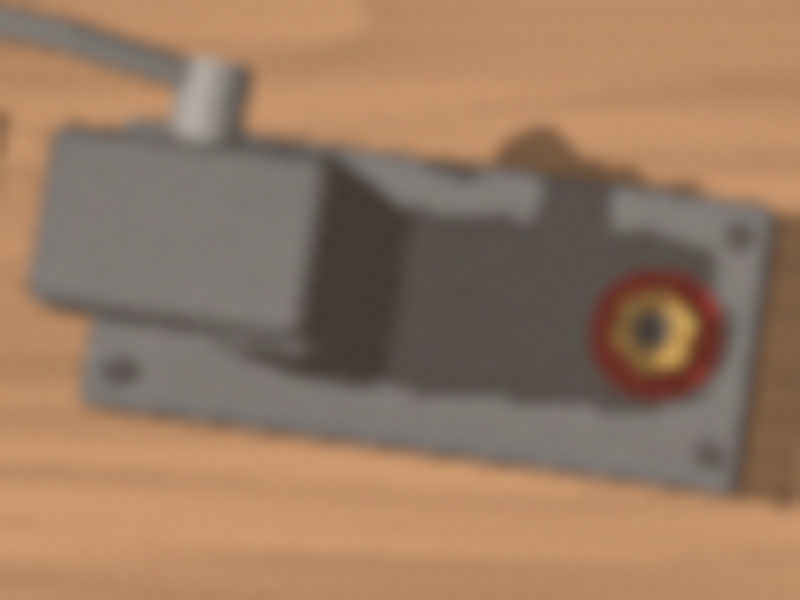

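View pics/c3.png

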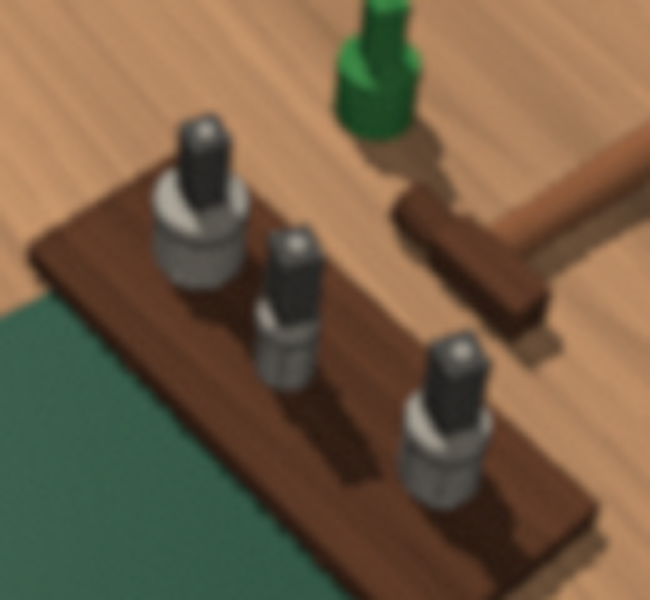

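View pics/c4.png

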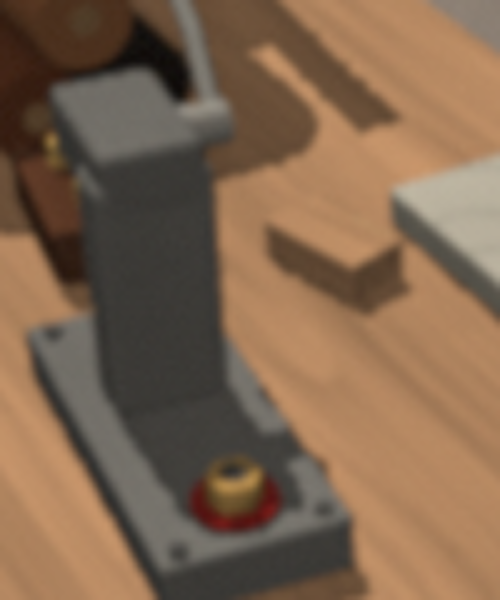

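View pics/c5.png

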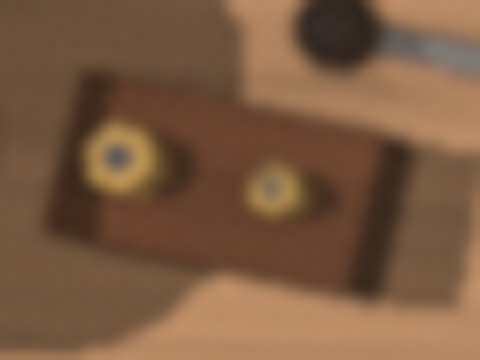

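```bash
cat > h.py <<'E'
import numpy as np,cv2
from workcell import *
CM={n:camera_model(n) for n in("side","top")}
def ray(n,u,v):
    m=CM[n];K=m["camera_matrix"];d=np.array([(u-K[0,2])/K[0,0],-(v-K[1,2])/K[1,1],-1.]);return m["xyz"],m["attitude"]@d
def onz(n,u,v,z):
    o,d=ray(n,u,v);return o+d*(z-o[2])/d[2]
def tri(a,b):
    A=[];B=[]
    S=0;T=0
    for n,p in(("top",a),("side",b)):
        o,d=ray(n,*p);d=d/np.linalg.norm(d);P=np.eye(3)-np.outer(d,d);S=S+P;T=T+P@o
    return np.linalg.solve(S,T)
def proj(n,P):
    m=CM[n];K=m["camera_matrix"];c=(np.atleast_2d(P)-m["xyz"])@m["attitude"];return np.c_[K[0,0]*c[:,0]/-c[:,2]+K[0,2],-K[1,1]*c[:,1]/-c[:,2]+K[1,2]]
def c1(n,x,y,ox,oy,s): return ((x+.5)/s-.5+ox,(y+.5)/s-.5+oy)
E
python3 - <<'E'
from h import *
np.set_printoptions(precision=4,suppress=True)
T=lambda x,y:c1(0,x,y,325,175,8);S=lambda x,y:c1(0,x,y,265,240,5)
for n,a,b in(("L",(272,460),(205,131)),("S",(474,468),(295,243)),("M",(685,405),(458,350))):
    print(n,tri(T(*a),S(*b)),onz("top",*T(*a),.103),onz("side",*S(*b),.103))
print("board",[onz("top",*T(*p),.018)[:2] for p in((80,372),(730,303),(770,562),(108,600))])
P=lambda x,y:c1(0,x,y,165,180,8)
print("pad",onz("top",*P(658,336),.045),"nut",onz("top",*P(654,328),.063))
print("bed",[onz("top",*P(*p),.04)[:2] for p in((772,205),(738,490),(85,405),(612,185))])
q=lambda x,y:c1(0,x,y,200,100,5)
print("side pad",onz("side",*q(236,500),.045),onz("side",*q(236,472),.063))
E
```

```text
L [ 0.4737 -0.2394  0.104 ] [ 0.4732 -0.2393  0.103 ] [ 0.4749 -0.2389  0.103 ]
S [ 0.4704 -0.3152  0.1064] [ 0.4712 -0.3165  0.103 ] [ 0.4716 -0.3128  0.103 ]
M [ 0.4949 -0.3956  0.1066] [ 0.4965 -0.3976  0.103 ] [ 0.4956 -0.3932  0.103 ]
board [array([ 0.5139, -0.1781]), array([ 0.5461, -0.4459]), array([ 0.4399, -0.4591]), array([ 0.4207, -0.1891])]
pad [0.5059 0.1089 0.045 ] nut [0.5075 0.109  0.063 ]
bed [array([0.5606, 0.0641]), array([0.4446, 0.0756]), array([0.4752, 0.3408]), array([0.5679, 0.1295])]
side pad [0.5059 0.1085 0.045 ] [0.5083 0.111  0.063 ]
```

```bash
cat >> h.py <<'E'
def hexp(c,yaw,af,z):
    a=np.deg2rad(yaw)+np.arange(6)*np.pi/3;r=af/np.sqrt(3);return np.c_[c[0]+r*np.cos(a),c[1]+r*np.sin(a),np.full(6,z)]
def sq(c,yaw,s,z):
    a=np.deg2rad(yaw+45)+np.arange(4)*np.pi/2;r=s/np.sqrt(2);return np.c_[c[0]+r*np.cos(a),c[1]+r*np.sin(a),np.full(4,z)]
def circ(c,r,z):
    a=np.linspace(0,2*np.pi,60);return np.c_[c[0]+r*np.cos(a),c[1]+r*np.sin(a),np.full(60,z)]
def draw(im,n,P,ox,oy,s,col,closed=True):
    p=proj(n,P);p=(p-[ox,oy]+.5)*s-.5
    cv2.polylines(im,[np.round(p).astype(int)],closed,col,1,cv2.LINE_AA)
def crop(im,ox,oy,w,h,s): return cv2.resize(im[oy:oy+h,ox:ox+w],None,fx=s,fy=s,interpolation=cv2.INTER_CUBIC)
E
python3 - <<'E'
from h import *
a=cv2.imread("pics/top0.png");b=cv2.imread("pics/side0.png")
def nut(n,im,ox,oy,w,h,s):
    out=[]
    for af,col in((.024,(255,255,0)),(.030,(255,0,255))):
        c=crop(im,ox,oy,w,h,s);p=(.506,.109)
        draw(c,n,circ(p,.027,.045),ox,oy,s,(255,0,0))
        draw(c,n,hexp(p,-6.4,af,.063),ox,oy,s,col);draw(c,n,hexp(p,-6.4,af,.045),ox,oy,s,col);out.append(c)
    return np.hstack([crop(im,ox,oy,w,h,s)]+out)
cv2.imwrite("pics/n.png",np.vstack([nut("top",a,235,208,24,24,11),nut("side",b,236,186,24,24,11)]))
so={"L":((.4740,-.2392),.044),"S":((.4713,-.315),.028),"M":((.496,-.3955),.036)}
rows=[]
for n,im in(("top",a),("side",b)):
    r=[]
    for k,(p,d) in so.items():
        u,v=proj(n,[p[0],p[1],.06])[0].astype(int);ox,oy=u-15,v-17;c=crop(im,ox,oy,30,30,8)
        r0=c.copy()
        for z in(.018,.058):draw(c,n,circ(p,d/2,z),ox,oy,8,(255,0,0))
        draw(c,n,sq(p,6.9,.02,.103),ox,oy,8,(0,255,255));draw(c,n,sq(p,6.9,.02,.058),ox,oy,8,(0,255,255))
        r+=[np.vstack([r0,c])]
    rows.append(np.hstack(r))
cv2.imwrite("pics/st.png",rows[0]);cv2.imwrite("pics/ss.png",rows[1])
E
```

```text
(no output)
```

View pics/n.png

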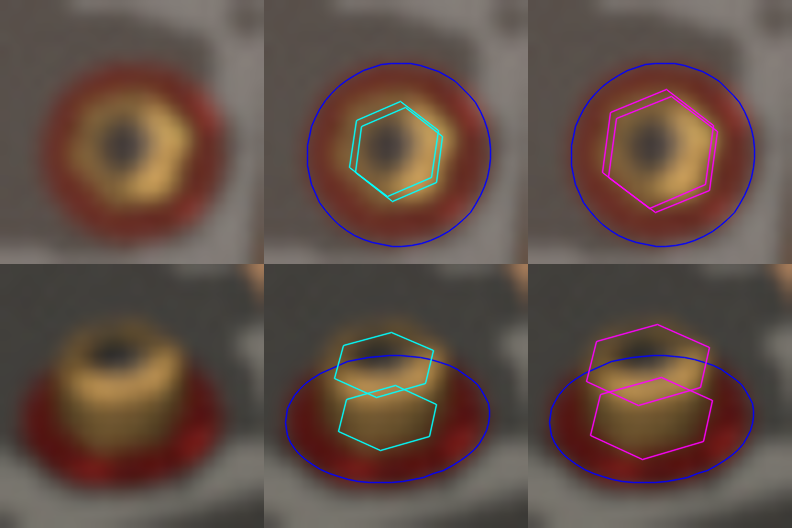

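View pics/st.png

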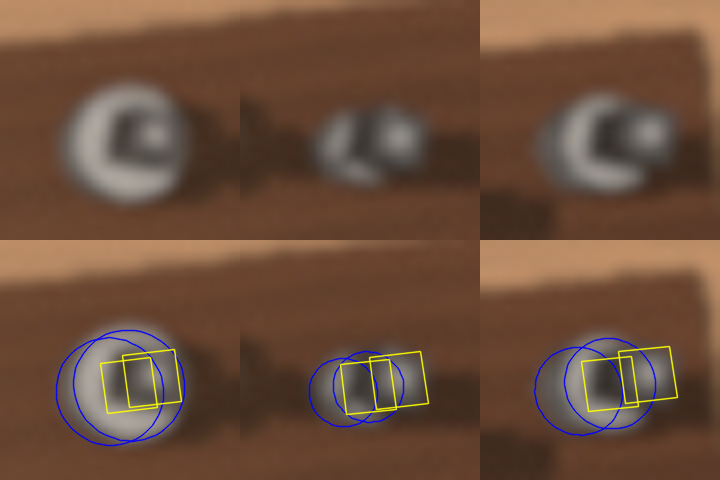

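View pics/ss.png

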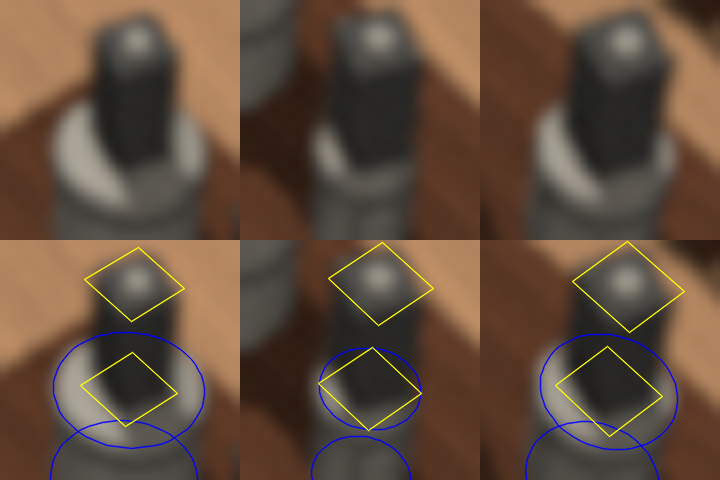

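```bash
python3 - <<'E'
from h import *
a=cv2.imread("pics/top0.png");b=cv2.imread("pics/side0.png")
def g(c):
    f=c.astype(np.float32);lo,hi=np.percentile(f,1),np.percentile(f,99);return (255*np.clip((f-lo)/(hi-lo),0,1)**.5).astype(np.uint8)
def st(c):
    c=c.astype(np.float32);return g(np.clip(c+1.5*(c-cv2.GaussianBlur(c,(0,0),10)),0,255))
so={"L":(.4740,-.2392),"S":(.4713,-.315),"M":(.496,-.3955)}
R=[]
for n,im in(("side",b),("top",a)):
    r=[]
    for p in so.values():
        u,v=proj(n,[p[0],p[1],.085])[0].astype(int);r.append(st(crop(im,u-10,v-11,21,21,12)))
    R.append(np.hstack(r))
cv2.imwrite("pics/ad.png",np.vstack(R))
cv2.imwrite("pics/nn.png",np.hstack([st(crop(a,238,211,17,17,23)),st(crop(b,238,190,17,17,23))]))
E
```

```text
(no output)
```

View pics/ad.png

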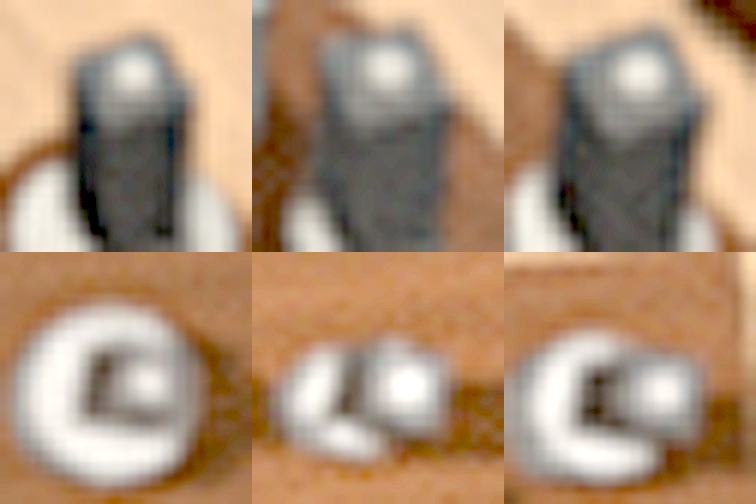

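View pics/nn.png

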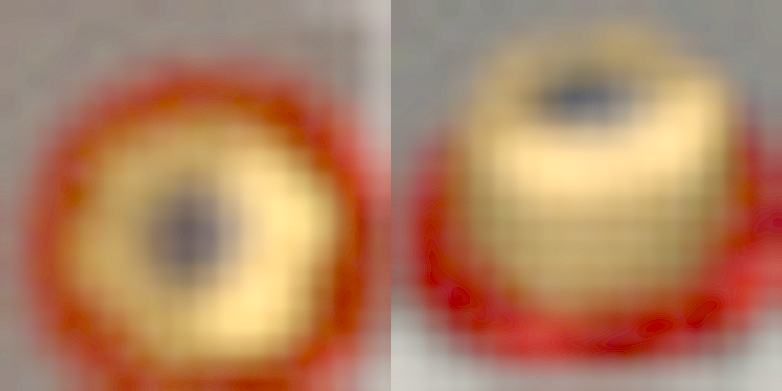

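```bash
cat > fitn.py <<'E'
from h import *
from scipy.optimize import minimize
ims={"top":cv2.imread("pics/top0.png").astype(float),"side":cv2.imread("pics/side0.png").astype(float)}
F={}
for n,im in ims.items():
    u,v=proj(n,[.506,.109,.055])[0].astype(int);ox,oy=u-9,v-9
    c=im[oy:oy+19,ox:ox+19];f=(c[...,1]-c[...,0])/(c.sum(2)+20)
    F[n]=(ox,oy,f)
SS=12
def render(n,p):
    ox,oy,f=F[n];x,y,yaw,af,sg,ch=p
    m=np.zeros((19*SS,19*SS),np.uint8)
    P=np.vstack([hexp((x,y),yaw,af,.045),hexp((x,y),yaw,af,.063-ch),hexp((x,y),yaw+0,af-.003,.063)])
    q=((proj(n,P)-[ox,oy]+.5)*SS-.5).astype(np.float32)
    cv2.fillConvexPoly(m,cv2.convexHull(np.round(q).astype(np.int32)),255)
    m=cv2.GaussianBlur(m.astype(np.float32)/255,(0,0),sg*SS)
    return cv2.resize(m,(19,19),interpolation=cv2.INTER_AREA)
def cost(n,p):
    m=render(n,p);f=F[n][2]
    # ignore hole
    w=np.ones_like(m);h=proj(n,[p[0],p[1],.063])[0]-F[n][:2]
    yy,xx=np.mgrid[:19,:19];w[(xx-h[0])**2+(yy-h[1])**2<3.3**2]=0
    A=np.c_[m.ravel(),np.ones(m.size)];W=w.ravel()
    s=np.linalg.lstsq(A*W[:,None],f.ravel()*W,rcond=None)[0]
    return (((A@s-f.ravel())*W)**2).sum()/(((f.ravel()-f.mean())*W)**2).sum()
for n in("top","side"):
  for af in(.024,.03):
    best=[]
    for yaw in range(-30,30,5):
        r=min((minimize(lambda t:cost(n,[t[0],t[1],yaw,af,max(.3,t[2]*100),.002]),[.506,.109,.008],method="Nelder-Mead",options=dict(initial_simplex=[[.506,.109,.008],[.509,.109,.008],[.506,.112,.008],[.506,.109,.011]],maxiter=80)) for _ in[0]),key=lambda r:r.fun)
        best.append((round(r.fun,4),yaw,np.round(r.x,4).tolist()))
    print(n,af);[print(b) for b in best]
E
python3 fitn.py
python3 - <<'E'
from h import *
D={"L":((.4740,-.2392),0,[(80,65),(150,35),(185,95),(105,125)]),"S":((.4713,-.315),252,[(320,35),(405,20),(440,95),(345,115)]),"M":((.496,-.3955),504,[(570,65),(650,30),(700,95),(605,135)])}
for k,(p,o,q) in D.items():
    u,v=proj("side",[p[0],p[1],.085])[0].astype(int)
    X=np.array([onz("side",*c1(0,x-o,y,u-10,v-11,12),.103)[:2] for x,y in q])
    e=np.roll(X,-1,0)-X;print(k,X.mean(0).round(4),(np.linalg.norm(e,axis=1)*1e3).round(1),np.rad2deg(np.arctan2(e[:,1],e[:,0])).round(0))
E
```

```text
top 0.024
(np.float64(0.0592), -30, [0.5068, 0.1091, 0.0291])
(np.float64(0.0608), -25, [0.5068, 0.1088, 0.0292])
(np.float64(0.0608), -20, [0.5067, 0.1087, 0.0291])
(np.float64(0.0593), -15, [0.5067, 0.1091, 0.0292])
(np.float64(0.0591), -10, [0.5068, 0.1092, 0.0292])
(np.float64(0.0607), -5, [0.5067, 0.1087, 0.0291])
(np.float64(0.0605), 0, [0.5065, 0.1091, 0.0294])
(np.float64(0.0605), 5, [0.5069, 0.1088, 0.0292])
(np.float64(0.0589), 10, [0.5067, 0.1091, 0.0293])
(np.float64(0.0601), 15, [0.5066, 0.1085, 0.0285])
(np.float64(0.0592), 20, [0.5068, 0.1091, 0.0301])
(np.float64(0.0593), 25, [0.5067, 0.1091, 0.0293])
top 0.03
(np.float64(0.0501), -30, [0.5067, 0.1086, 0.022])
(np.float64(0.0499), -25, [0.5068, 0.1086, 0.0222])
(np.float64(0.0502), -20, [0.5068, 0.1087, 0.022])
(np.float64(0.0503), -15, [0.5067, 0.1086, 0.0221])
(np.float64(0.0508), -10, [0.5063, 0.1096, 0.0227])
(np.float64(0.05), -5, [0.5067, 0.1088, 0.0222])
(np.float64(0.0511), 0, [0.5063, 0.1092, 0.0223])
(np.float64(0.0501), 5, [0.5068, 0.1091, 0.0223])
(np.float64(0.0496), 10, [0.5067, 0.1091, 0.0223])
(np.floa
[... 873 characters left out ...]
)
(np.float64(0.0264), -20, [0.5061, 0.1109, 0.0086])
(np.float64(0.0277), -15, [0.506, 0.1106, 0.009])
(np.float64(0.0322), -10, [0.5063, 0.1107, 0.0094])
(np.float64(0.041), -5, [0.506, 0.1105, 0.0101])
(np.float64(0.0538), 0, [0.5058, 0.1104, 0.0119])
(np.float64(0.0638), 5, [0.5061, 0.1103, 0.0118])
(np.float64(0.0542), 10, [0.5061, 0.1105, 0.011])
(np.float64(0.047), 15, [0.506, 0.1104, 0.01])
(np.float64(0.04), 20, [0.5059, 0.1104, 0.0099])
(np.float64(0.035), 25, [0.5061, 0.1107, 0.0093])
L [ 0.4738 -0.2397] [15.6 16.4 17.1 15.6] [  -2. -101.  174.   74.]
S [ 0.4707 -0.3118] [16.  17.9 17.8 18.5] [ -19. -106.  163.   68.]
M [ 0.4944 -0.3944] [16.4 15.1 19.1 14.9] [ -5. -95. 174.  74.]
```

```bash
python3 - <<'E'
from h import *
a=cv2.imread("pics/top0.png");b=cv2.imread("pics/side0.png")
def st(c):
    c=c.astype(np.float32);return (255*np.clip(c/255,0,1)**.5).astype(np.uint8)
R=[]
p=(.4738,-.2394)
for n,im in(("side",b),("top",a)):
    r=[]
    u,v=proj(n,[p[0],p[1],.07])[0].astype(int);ox,oy=u-10,v-11
    for yaw in(None,-20,-9,3):
        c=st(crop(im,ox,oy,21,24,9))
        if yaw is not None:
            for z in(.103,.058):draw(c,n,sq(p,yaw,.02,z),ox,oy,9,(0,255,255))
            draw(c,n,circ(p,.022,.058),ox,oy,9,(255,0,0))
        r.append(c)
    R.append(np.hstack(r))
cv2.imwrite("pics/ad2.png",np.vstack(R))
print(onz("top",342,191,.05),get_state()["t"])
E
```

```text
[ 0.60913504 -0.19800286  0.05      ] 0.1
```

View pics/ad2.png

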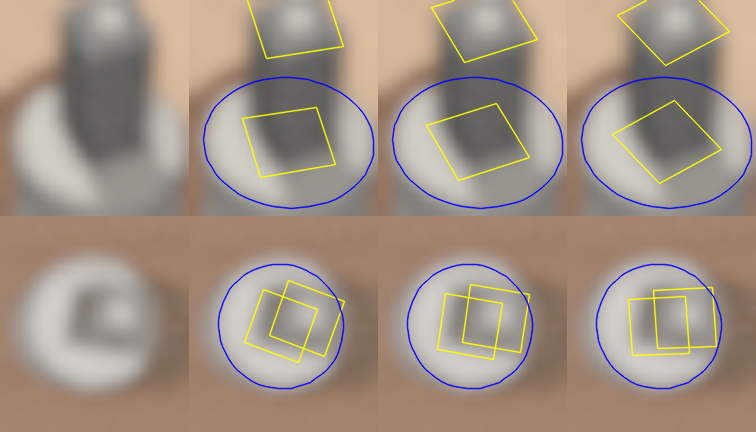

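```bash
cat >> h.py <<'E'
def rel(*tg):
    s=get_state();R=s["eef_rot"];jy=np.rad2deg(np.arctan2(R[1,1],R[0,1]))
    print("t",round(s["t"],2),"tcp",s["tcp_pos"].round(4),"jaw yaw",jy.round(1),"F",s["contact_force"].round(1),"T",s["ft_torque"].round(2),"g",round(s["grip_width"],3),"q",s["q"].round(2))
    for x,y,z,yaw in tg:
        d=R.T@(np.array([x,y,z])-s["tcp_pos"])*1e3;t=(jy-yaw+90)%180-90 if yaw is not None else 0
        print((x,y,z,yaw),"->",d.round(1),"turn",round(t,1))
E
python3 -c "
from h import *
rel((.43,.0,.30,-10),(.474,-.2392,.24,-10),(.474,-.2392,.137,-10))"
```

```text
t 0.1 tcp [0.2306 0.5537 0.3032] jaw yaw 67.4 F [-0.1  0.8  0.1] T [ 0.04 -0.05 -0.04] g 0.999 q [ 0.96  0.1   0.1   1.56 -0.    1.35]
(0.43, 0.0, 0.3, -10) -> [-397.  -434.4    3.6] turn 77.4
(0.474, -0.2392, 0.24, -10) -> [-529.6 -638.2   63.8] turn 77.4
(0.474, -0.2392, 0.137, -10) -> [-529.6 -638.1  166.8] turn 77.4
```

```bash
python3 -m pendant '[-33,-36,0,6,1,-66,-72,0,13,1,-99,-108,0,21,1,-132,-145,0,28,1,-165,-181,0,35,1,-198,-217,0,42,1,-231,-253,0,49,1,-264,-290,0,56,1,-298,-326,0,63,1,-331,-362,0,70,1,-364,-398,0,77,1,-397,-434,0,77,1]' && python3 -c "
from h import *
rel((.474,-.2392,.24,-10),(.474,-.2392,.137,-10))"
```

```text
t: 1.3
tcp_pos: [0.4305, -0.0015, 0.3038]
eef_rot: [[0.172, 0.985, 0.0], [0.985, -0.172, 0.0], [0.0, 0.0, -1.0]]
contact_force: [1.3, -0.1, -0.3]
grip_width: 0.999
t 1.3 tcp [ 0.4305 -0.0015  0.3038] jaw yaw -9.9 F [ 1.3 -0.1 -0.3] T [ 0.02 -0.09  0.03] g 0.999 q [-0.31 -0.42 -0.38  1.61  0.    1.43]
(0.474, -0.2392, 0.24, -10) -> [-226.7   83.7   63.8] turn 0.1
(0.474, -0.2392, 0.137, -10) -> [-226.7   83.6  166.8] turn 0.1
```

```bash
python3 -m pendant '[-40,15,8,0,1,-80,30,18,0,1,-120,45,30,0,1,-160,60,42,0,1,-200,74,54,0,1,-226.7,83.7,64,0,1,-226.7,83.7,64,0,1,-226.7,83.7,64,0,1]' && python3 - <<'E'
from h import *
for n in("side","top"): cv2.imwrite(f"pics/{n}1.png",cv2.cvtColor(grab_frame(n),cv2.COLOR_RGB2BGR))
a=cv2.imread("pics/top1.png");b=cv2.imread("pics/side1.png")
cv2.imwrite("pics/v1.png",np.hstack([crop(a,310,180,100,120,4),crop(b,250,200,100,120,4)]))
rel((.474,-.2392,.137,-10))
E
```

```text
t: 2.1
tcp_pos: [0.4745, -0.2371, 0.2391]
eef_rot: [[0.168, 0.986, -0.001], [0.986, -0.168, 0.001], [0.001, -0.002, -1.0]]
contact_force: [0.6, 0.1, 0.1]
grip_width: 1.0
t 2.2 tcp [ 0.4749 -0.2362  0.2401] jaw yaw -9.6 F [0.1 0.  0.4] T [-0.07 -0.02  0.02] g 1.0 q [-0.71 -0.11 -0.23  1.45  0.    1.03]
(0.474, -0.2392, 0.137, -10) -> [ -3.1  -0.4 103.1] turn 0.4
```

View pics/v1.png

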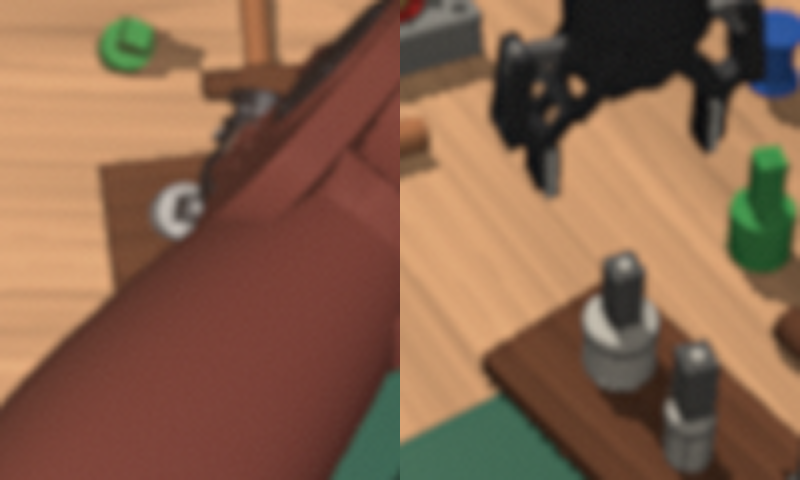

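The side view shows the gripper above the large socket with the jaws along x. Next I'll go down around the adapter and close.

```bash
python3 -m pendant '[-2,0,25,0,1,-2,0,50,0,1,-2,0,75,0,1,-2,0,92,0,1,-2,0,103,0,1,-2,0,103,0,1,-2,0,103,0,0.15,-2,0,103,0,0.1,-2,0,103,0,0,-2,0,103,0,0,-2,0,103,0,0,-2,0,103,0,0]' 60 && python3 - <<'E'
from h import *
cv2.imwrite(f"pics/side2.png",cv2.cvtColor(grab_frame("side"),cv2.COLOR_RGB2BGR))
b=cv2.imread("pics/side2.png")
cv2.imwrite("pics/v2.png",crop(b,250,200,130,120,5))
rel((.474,-.2392,.22,-10),(.506,.1098,.23,-10))
E
```

```text
t: 3.4
tcp_pos: [0.4748, -0.2391, 0.1374]
eef_rot: [[0.167, 0.986, 0.001], [0.986, -0.167, -0.0], [-0.0, 0.001, -1.0]]
contact_force: [0.5, 0.9, 3.9]
grip_width: 0.225
t 3.45 tcp [ 0.4748 -0.2391  0.1374] jaw yaw -9.6 F [0.4 0.1 3.7] T [ 0.04  0.12 -0.04] g 0.227 q [-0.71 -0.07 -0.38  1.26  0.    1.03]
(0.474, -0.2392, 0.22, -10) -> [ -0.3  -0.7 -82.6] turn 0.4
(0.506, 0.1098, 0.23, -10) -> [349.2 -27.5 -92.8] turn 0.4
```

View pics/v2.png

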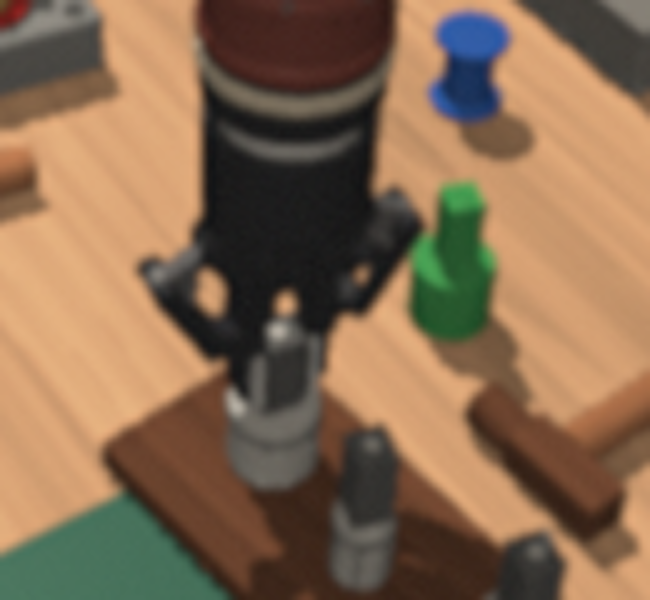

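```bash
python3 -m pendant '[0,0,-25,0,0,0,0,-55,0,0,30,-2,-83,2,0,70,-5,-93,6,0,115,-9,-93,10,0,165,-13,-93,13,0,215,-17,-93,13,0,265,-21,-93,13,0,310,-25,-93,13,0,340,-27,-93,13,0,349,-27.5,-93,13,0,349,-27.5,-93,13,0]' && python3 - <<'E'
from h import *
for n in("side","top"): cv2.imwrite(f"pics/{n}3.png",cv2.cvtColor(grab_frame(n),cv2.COLOR_RGB2BGR))
a=cv2.imread("pics/top3.png");b=cv2.imread("pics/side3.png")
cv2.imwrite("pics/v3.png",np.hstack([crop(a,215,170,70,90,5),crop(b,215,130,70,90,5)]))
rel((.506,.1098,.23,-24))
E
```

```text
t: 4.65
tcp_pos: [0.5055, 0.1107, 0.2293]
eef_rot: [[0.383, 0.924, -0.001], [0.924, -0.383, 0.0], [-0.0, -0.001, -1.0]]
contact_force: [-0.4, -0.8, -3.2]
grip_width: 0.226
t 4.75 tcp [0.5057 0.1091 0.2295] jaw yaw -22.6 F [ 0.3 -1.  -3.1] T [-0.1  -0.    0.01] g 0.225 q [-0.04 -0.15 -0.29  1.43 -0.    1.93]
(0.506, 0.1098, 0.23, -24) -> [ 0.8 -0.  -0.5] turn 1.4
```

View pics/v3.png

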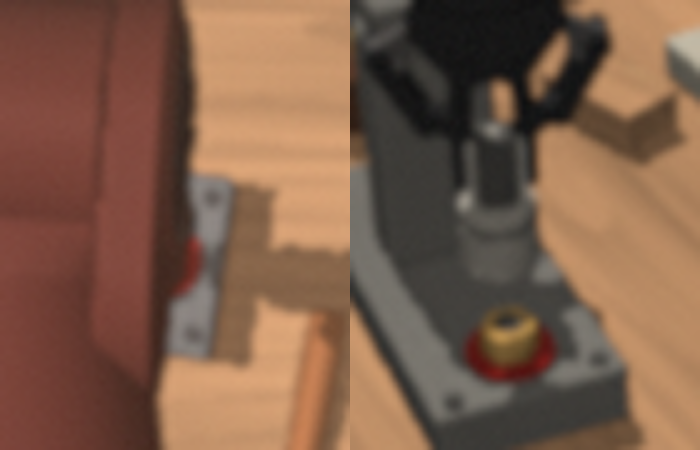

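```bash
python3 - <<'E'
from h import *
b=cv2.imread("pics/side3.png");ox,oy,s=225,145,11
c=crop(b,ox,oy,50,50,s);d=c.copy();zb=.2295-.137+.018
p=(.506,.1095)
for z in(zb,zb+.04):draw(d,"side",circ(p,.022,z),ox,oy,s,(255,0,0))
draw(d,"side",sq(p,-22.6,.02,zb+.085),ox,oy,s,(0,255,255))
draw(d,"side",circ(p,.027,.045),ox,oy,s,(255,0,0))
for z in(.045,.063):draw(d,"side",hexp((.506,.1098),-22,.03,z),ox,oy,s,(255,0,255))
cv2.imwrite("pics/v4.png",d)
E
```

```text
(no output)
```

View pics/v4.png

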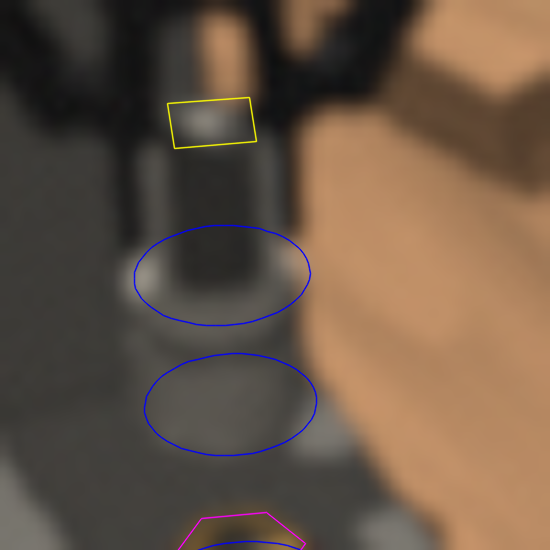

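```bash
python3 - <<'E'
from h import *
out=[]
for f,p in(("side2",(.4748,-.2391)),("side0",(.4748,-.2391))):
    b=cv2.imread(f"pics/{f}.png");u,v=proj("side",[*p,.06])[0].astype(int);ox,oy,s=u-15,v-18,12
    d=crop(b,ox,oy,32,36,s)
    for z in(.018,.058):draw(d,"side",circ(p,.022,z),ox,oy,s,(255,0,0))
    draw(d,"side",sq(p,-9.6,.02,.103),ox,oy,s,(0,255,255))
    out.append(d)
cv2.imwrite("pics/v5.png",np.hstack(out))
E
```

```text
(no output)
```

View pics/v5.png

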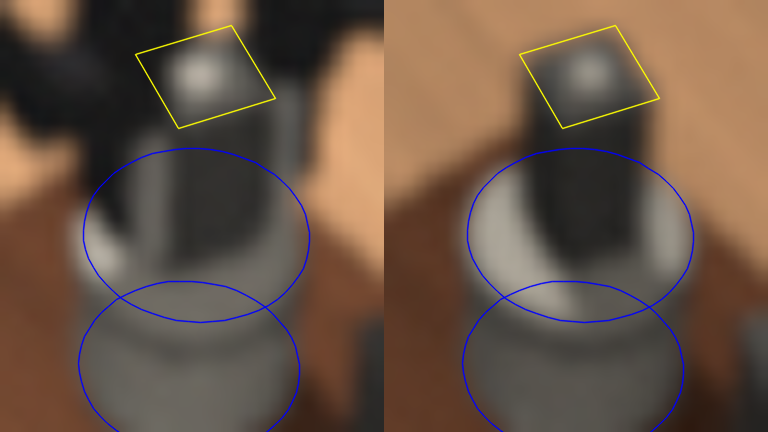

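```bash
python3 -m pendant '[0.8,1,15,0,0,0.8,1,30,0,0,0.8,1,42,0,0,0.8,1,42,0,0]' && python3 - <<'E'
from h import *
cv2.imwrite(f"pics/side5.png",cv2.cvtColor(grab_frame("side"),cv2.COLOR_RGB2BGR))
b=cv2.imread("pics/side5.png");ox,oy,s=225,160,12
c=crop(b,ox,oy,33,50,s);d=c.copy()
rel((.506,.1098,.187,-24))
t=get_state()["tcp_pos"];zb=t[2]-.137+.018;p=t[:2]
for z in(zb,zb+.04):draw(d,"side",circ(p,.022,z),ox,oy,s,(255,0,0))
draw(d,"side",circ((.506,.1098),.027,.045),ox,oy,s,(255,0,0))
cv2.imwrite("pics/v6.png",np.hstack([c,d]))
E
```

```text
t: 5.15
tcp_pos: [0.5056, 0.1097, 0.1849]
eef_rot: [[0.385, 0.923, -0.004], [0.923, -0.385, 0.0], [-0.001, -0.004, -1.0]]
contact_force: [-1.0, 0.6, -3.0]
grip_width: 0.228
t 5.2 tcp [0.5062 0.1098 0.1863] jaw yaw -22.7 F [ 1.1 -0.1 -2.4] T [-0.02  0.04  0.01] g 0.225 q [-0.04 -0.13 -0.35  1.36  0.    1.93]
(0.506, 0.1098, 0.187, -24) -> [-0.1 -0.2 -0.7] turn 1.3
```

View pics/v6.png

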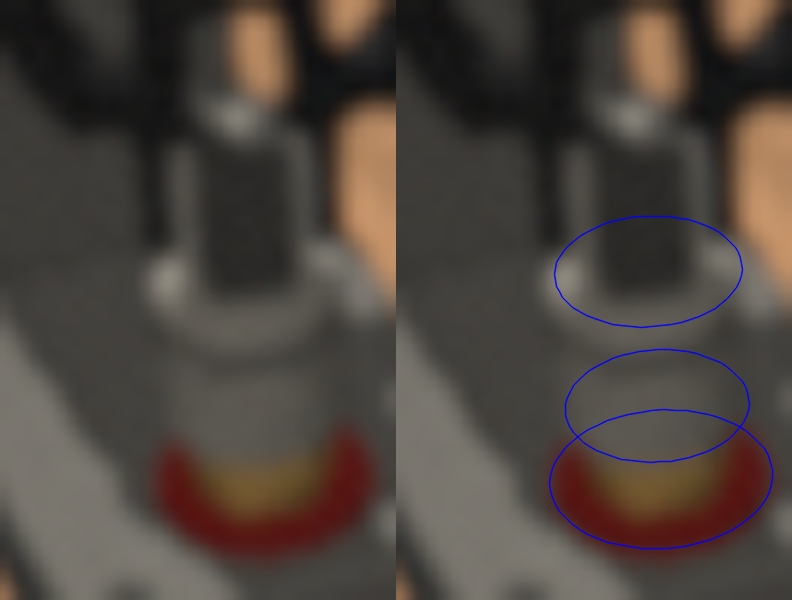

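```bash
python3 - <<'E'
from h import *
b=cv2.imread("pics/side5.png")
for v in range(180,208,2): print(v,b[v,232:262].mean(1).astype(int).tolist())
p=(.5062,.1098)
for z in(.0673,.08,.095,.107):
    q=proj("side",circ(p,.022,z));print(z,q[:,0].min().round(1),q[:,0].max().round(1),q[:,1].mean().round(1))
E
```

```text
180 [57, 58, 56, 57, 53, 46, 50, 69, 78, 67, 45, 41, 41, 42, 43, 40, 44, 61, 85, 95, 98, 99, 110, 129, 144, 150, 149, 148, 144, 142]
182 [62, 64, 63, 63, 67, 88, 116, 124, 101, 73, 51, 41, 40, 42, 40, 40, 44, 59, 82, 99, 109, 111, 113, 121, 133, 143, 149, 150, 149, 148]
184 [64, 64, 64, 64, 70, 92, 116, 118, 99, 81, 67, 57, 56, 58, 59, 63, 67, 74, 81, 83, 83, 93, 111, 117, 116, 121, 132, 144, 148, 147]
186 [64, 65, 64, 63, 64, 68, 79, 90, 91, 89, 89, 88, 88, 90, 89, 89, 88, 86, 82, 74, 64, 71, 86, 90, 85, 80, 97, 124, 140, 147]
188 [64, 64, 64, 64, 64, 63, 62, 69, 74, 81, 84, 88, 90, 88, 86, 83, 79, 74, 67, 61, 58, 60, 64, 66, 64, 64, 68, 87, 115, 139]
190 [63, 64, 64, 64, 65, 66, 70, 74, 76, 75, 70, 70, 70, 70, 69, 70, 70, 68, 67, 66, 64, 63, 64, 66, 65, 64, 66, 71, 85, 103]
192 [62, 63, 65, 65, 64, 64, 69, 76, 81, 82, 82, 83, 84, 84, 86, 84, 83, 80, 76, 70, 65, 61, 62, 65, 69, 83, 99, 110, 114, 112]
194 [63, 63, 63, 65, 64, 65, 68, 74, 79, 83, 85, 86, 86, 85, 86, 84, 82, 79, 75, 71, 65, 61, 62, 64, 68, 78, 97, 112, 118, 120]
196 [79, 66, 64, 65, 64, 64, 63, 66, 75, 81, 86, 87, 86, 86, 84, 83, 81, 79, 73, 66, 59, 52, 55, 61, 65, 65, 72, 90, 112, 118]
198 [110, 96, 79, 68, 62, 60, 55, 48, 54, 66, 75, 82, 85, 85, 84, 82, 80, 79, 71, 60, 52, 46, 44, 51, 60, 64, 66, 78, 100, 114]
200 [118, 114, 100, 77, 64, 60, 50, 44, 42, 50, 60, 72, 80, 83, 82, 80, 75, 70, 62, 54, 46, 41, 43, 48, 57, 62, 66, 70, 89, 111]
202 [116, 115, 110, 96, 77, 63, 53, 43, 42, 42, 48, 55, 65, 69, 69, 63, 59, 53, 49, 44, 41, 42, 42, 55, 77, 96, 103, 104, 108, 114]
204 [117, 117, 117, 116, 111, 103, 92, 74, 56, 46, 42, 41, 43, 44, 43, 43, 42, 41, 43, 43, 47, 52, 57, 64, 79, 98, 113, 118, 118, 116]
206 [114, 115, 118, 118, 120, 120, 118, 112, 102, 91, 76, 61, 56, 54, 53, 53, 55, 58, 59, 61, 62, 64, 65, 66, 66, 71, 83, 91, 90, 84]
0.0673 238.6 253.9 193.3
0.08 238.3 253.7 189.8
0.095 238.0 253.5 185.6
0.107 237.7 253.4 182.1
```

```bash
python3 -m pendant '[0,0,2,0,0,0,0,4,0,0,0,0,6,0,0,0,0,7,0,0,0,0,8,0,0]'; python3 -c "
from h import *
rel((.506,.1098,.164,-24))"
```

```text
t: 5.7
tcp_pos: [0.5071, 0.1102, 0.18]
eef_rot: [[0.385, 0.923, 0.0], [0.923, -0.385, 0.0], [0.0, 0.0, -1.0]]
contact_force: [0.2, -0.0, -1.7]
grip_width: 0.228
t 5.7 tcp [0.5071 0.1102 0.18  ] jaw yaw -22.6 F [ 0.2 -0.  -1.7] T [ 0.1   0.06 -0.02] g 0.228 q [-0.04 -0.13 -0.36  1.34  0.    1.93]
(0.506, 0.1098, 0.164, -24) -> [-0.8 -0.9 16. ] turn 1.4
```

```bash
python3 -m pendant '[0,0,1,0,0,0,0,2,0,0,0,0,3,0,0,0,0,4,0,0,0,0,4,0,0]'; python3 -c "
from h import *
rel((.506,.1098,.164,-24))"
```

```text
t: 6.2
tcp_pos: [0.507, 0.1102, 0.1757]
eef_rot: [[0.385, 0.923, -0.0], [0.923, -0.385, 0.0], [0.0, -0.0, -1.0]]
contact_force: [-1.6, 0.6, -2.9]
grip_width: 0.23
t 6.2 tcp [0.507  0.1102 0.1757] jaw yaw -22.6 F [-1.6  0.6 -2.9] T [ 0.21  0.09 -0.01] g 0.23 q [-0.04 -0.13 -0.37  1.33  0.    1.93]
(0.506, 0.1098, 0.164, -24) -> [-0.7 -0.8 11.7] turn 1.4
```

```bash
python3 -m pendant '[0,0,2,0,0,0,0,4,0,0,0,0,6,0,0,0,0,8,0,0,0,0,9,0,0,0,0,9,0,0]'; python3 -c "
from h import *
rel((.506,.1098,.164,-24))"
```

```text
t: 6.8
tcp_pos: [0.507, 0.1102, 0.1666]
eef_rot: [[0.385, 0.923, -0.0], [0.923, -0.385, 0.0], [0.0, -0.0, -1.0]]
contact_force: [-1.2, 1.6, -2.8]
grip_width: 0.226
t 6.8 tcp [0.507  0.1102 0.1666] jaw yaw -22.6 F [-1.2  1.6 -2.8] T [0.33 0.18 0.01] g 0.226 q [-0.04 -0.12 -0.38  1.32  0.    1.93]
(0.506, 0.1098, 0.164, -24) -> [-0.7 -0.8  2.6] turn 1.4
```

```bash
python3 -m pendant '[0,0,1,0,0,0,0,2,0,0,0,0,3,0,0,0,0,3,0,0,0,0,3,0,0]'; python3 -c "
from h import *
rel((.506,.1098,.164,-24))"
```

```text
t: 7.3
tcp_pos: [0.5071, 0.1102, 0.1643]
eef_rot: [[0.385, 0.923, 0.0], [0.923, -0.385, 0.0], [0.0, 0.0, -1.0]]
contact_force: [-3.1, 2.2, 4.2]
grip_width: 0.227
t 7.3 tcp [0.5071 0.1102 0.1643] jaw yaw -22.6 F [-3.1  2.2  4.2] T [0.62 0.85 0.01] g 0.227 q [-0.04 -0.12 -0.38  1.31  0.    1.93]
(0.506, 0.1098, 0.164, -24) -> [-0.8 -0.9  0.3] turn 1.4
```

Fully down at TCP z 0.164, the height I expected for the pad. As a size check, I'll twist gently: a 33 mm bore jams after about ±12° on a 30 mm nut, but spins freely on a 24 mm one.

```bash
for i in 1; do python3 -m pendant '[0,0,-1,2,0,0,0,-1,4,0,0,0,-1,6,0,0,0,-1,6,0]' | grep -v eef; done; python3 -c "
from h import *
rel()"; python3 -m pendant '[0,0,0,2,0,0,0,0,4,0,0,0,0,6,0,0,0,0,6,0]' | grep -v eef;python3 -c "
from h import *
rel()"
```

```text
t: 7.7
tcp_pos: [0.5068, 0.1106, 0.1644]
contact_force: [-1.6, 4.9, -2.4]
grip_width: 0.227
t 7.7 tcp [0.5068 0.1106 0.1644] jaw yaw -28.6 F [-1.6  4.9 -2.4] T [ 1.27  0.35 -0.01] g 0.227 q [-0.04 -0.12 -0.38  1.31  0.    2.03]
t: 8.1
tcp_pos: [0.5068, 0.1107, 0.1645]
contact_force: [-0.8, 6.2, -3.4]
grip_width: 0.226
t 8.1 tcp [0.5068 0.1107 0.1645] jaw yaw -34.5 F [-0.8  6.2 -3.4] T [1.44 0.31 0.6 ] g 0.226 q [-0.04 -0.12 -0.38  1.31  0.    2.14]
```

```bash
python3 -m pendant '[0,0,0,1,0,0,0,0,2,0,0,0,0,2,0]' | grep -v eef; python3 -c "
from h import *
rel()"; python3 -m pendant '[0,0,0,-4,0,0,0,0,-8,0,0,0,0,-12,0,0,0,0,-16,0,0,0,0,-18,0,0,0,0,-18,0]' | grep -v eef;python3 -c "
from h import *
rel()"
```

```text
t: 8.4
tcp_pos: [0.5069, 0.1108, 0.1645]
contact_force: [-1.0, 6.1, -3.5]
grip_width: 0.223
t 8.4 tcp [0.5069 0.1108 0.1645] jaw yaw -36.5 F [-1.   6.1 -3.5] T [1.44 0.32 1.02] g 0.223 q [-0.04 -0.12 -0.38  1.31  0.    2.17]
t: 9.0
tcp_pos: [0.5072, 0.1098, 0.1648]
contact_force: [-0.4, 0.2, -2.9]
grip_width: 0.234
t 9.0 tcp [0.5072 0.1098 0.1648] jaw yaw -18.6 F [-0.4  0.2 -2.9] T [ 0.13  0.1  -0.03] g 0.234 q [-0.04 -0.12 -0.38  1.31 -0.    1.86]
```

```bash
python3 -m pendant '[0,0,0,-3,0,0,0,0,-6,0,0,0,0,-6,0]' | grep -v eef; python3 -c "
from h import *
rel()"; python3 -m pendant '[0,0,0,-3,0,0,0,0,-5,0,0,0,0,-5,0]' | grep -v eef;python3 -c "
from h import *
rel()"
```

```text
t: 9.3
tcp_pos: [0.5072, 0.1099, 0.1649]
contact_force: [-0.4, 1.1, -3.5]
grip_width: 0.226
t 9.3 tcp [0.5072 0.1099 0.1649] jaw yaw -12.6 F [-0.4  1.1 -3.5] T [-0.02 -0.01 -0.03] g 0.226 q [-0.04 -0.12 -0.38  1.31 -0.    1.75]
t: 9.6
tcp_pos: [0.5071, 0.1102, 0.1648]
contact_force: [-0.4, 2.3, -3.5]
grip_width: 0.225
t 9.6 tcp [0.5071 0.1102 0.1648] jaw yaw -7.7 F [-0.4  2.3 -3.5] T [ 0.52  0.12 -0.01] g 0.225 q [-0.04 -0.12 -0.38  1.31  0.    1.67]
```

```bash
python3 -m pendant '[0,0,0,-2,0,0,0,0,-3,0,0,0,0,-3,0]' | grep -v eef; python3 -c "
from h import *
rel()"; python3 -m pendant '[0,0,0,-1,0,0,0,0,-2,0,0,0,0,-2,0]' | grep -v eef;python3 -c "
from h import *
rel()"
```

```text
t: 9.9
tcp_pos: [0.507, 0.1103, 0.1649]
contact_force: [0.0, 3.2, -2.5]
grip_width: 0.227
t 9.9 tcp [0.507  0.1103 0.1649] jaw yaw -4.7 F [ 0.   3.2 -2.5] T [ 1.    0.15 -0.03] g 0.227 q [-0.04 -0.12 -0.38  1.31  0.    1.61]
t: 10.2
tcp_pos: [0.5069, 0.1104, 0.1648]
contact_force: [-1.6, 4.4, -2.5]
grip_width: 0.223
t 10.2 tcp [0.5069 0.1104 0.1648] jaw yaw -2.6 F [-1.6  4.4 -2.5] T [ 1.25  0.24 -0.13] g 0.223 q [-0.04 -0.12 -0.38  1.31  0.    1.58]
```

```bash
python3 -m pendant '[0,0,0,-1,0,0,0,0,-2,0,0,0,0,-3,0,0,0,0,-3,0]' | grep -v eef; python3 -c "
from h import *
rel()"
```

```text
t: 10.6
tcp_pos: [0.5069, 0.1104, 0.1649]
contact_force: [-0.7, 5.4, -2.3]
grip_width: 0.224
t 10.6 tcp [0.5069 0.1104 0.1649] jaw yaw 0.4 F [-0.7  5.4 -2.3] T [ 1.38  0.32 -0.43] g 0.224 q [-0.04 -0.12 -0.38  1.31  0.    1.53]
```

```bash
python3 -m pendant '[0,0,0,6,0,0,0,0,12,0,0,0,0,17,0,0,0,0,17,0,0,0,1,17,0,0,0,2,17,0,0,0,2,17,0,0,0,2,17,0]' 80 | grep -v eef; python3 - <<'E'
from h import *
rel((.5066,.11,.164,-17))
for n in("side","top"): cv2.imwrite(f"pics/{n}9.png",cv2.cvtColor(grab_frame(n),cv2.COLOR_RGB2BGR))
b=cv2.imread("pics/side9.png");ox,oy,s=225,150,11
c=crop(b,ox,oy,50,50,s)
d=c.copy()
for z in(.045,.085):draw(d,"side",circ((.5066,.11),.022,z),ox,oy,s,(255,0,0))
cv2.imwrite("pics/v9.png",np.hstack([c[:,:380],d[:,:380]]))
E
```

```text
t: 11.4
tcp_pos: [0.5074, 0.1098, 0.1643]
contact_force: [-3.3, -0.6, 9.2]
grip_width: 0.225
t 11.4 tcp [0.5074 0.1098 0.1643] jaw yaw -16.5 F [-3.3 -0.6  9.2] T [-0.1   1.15  0.  ] g 0.225 q [-0.04 -0.12 -0.38  1.31 -0.    1.82]
(0.5066, 0.11, 0.164, -17) -> [-0.  -0.9  0.3] turn 0.5
```

View pics/v9.png

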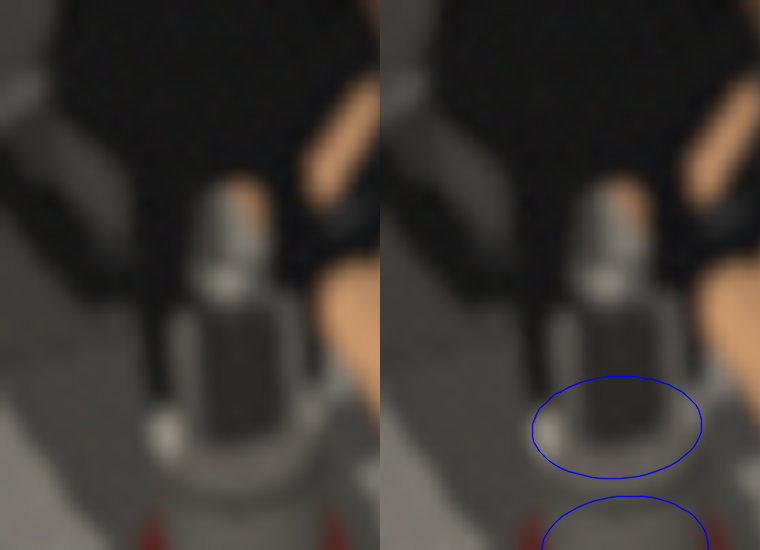

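View pics/side9.png

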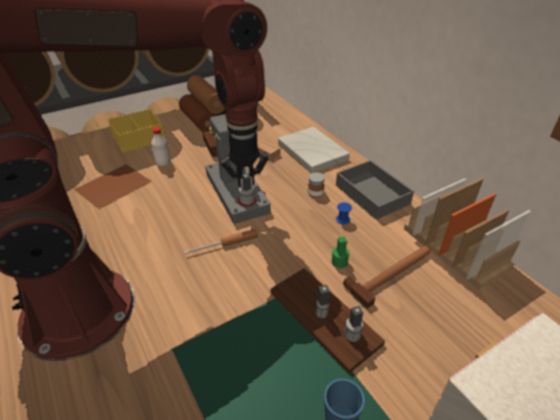

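The side view shows the large socket down on the pad at about (246,195) with only red rim visible around it. The small and medium sockets still stand at (323,300) and (355,325), and nothing else has moved. I'll hand the job in.

```bash
python3 -c "
from workcell import *
print(close_job())"
```

```text
the job is handed in; nothing more can be done
None
```

The large socket fits: it is fully down on the clamp nut and still held in the gripper. I handed the job in at about 11.5 s.

- **Choice:** Matching the nut's outline in the side picture showed the 30 mm size clearly, with an error of about 0.03 against 0.12 for 24 mm. I therefore went straight to the large socket. I did not try the small or medium sockets, so they stayed where they stood on the board.
- **Seating:** It slid past the nut top with almost no force. It stopped at TCP z 0.164 m, which puts its underside at the pad height of 45 mm. It ends pressed down with about 12 N.
- **Size check:** With the socket on the nut, I twisted it gently both ways. Torque built up at both ends, near −33° and −1°. On a 24 or 17 mm nut this bore would have turned freely, so the nut is 30 mm and the 27 mm medium bore could not have gone over it.
- **Disagreements:** The free turn was about 32°, against roughly 25° calculated, probably from play in the grip or a small sideways offset. The top camera gave only weak evidence on nut size and none on its angle, so I relied on the side camera for both. With the socket held above the nut, one side-camera check put it about 2 mm off to one side. A closer look, lower down, agreed to within 1 mm.
- **Last picture:** The other two sockets were upright and nothing else on the bench appeared to have moved.

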